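# Fit the vacuum wand tube to the floor head until its button clicks

## Robot

A 7-joint arm with a two-finger parallel gripper is mounted at the origin on the work surface. World frame = base frame: x ahead of the robot, y to its left, z up, the work surface at z = 0. Lengths are in m, angles in rad, forces in N, time in s.
With the tool pointing down it reaches from about 0.425 to 0.875 m from the base axis. Payload 8.4 kg.
Tool frame: the origin (TCP) lies midway between the tips of the shut fingers; the grasp point (between the pads) lies 19 mm behind it; y points along the fingers, x is the direction in which the jaws open and shut, and the axes are right-handed (so a half turn about y gives the same grasp; the last joint's range is limited). The gripper opens to 87 mm and grips with 3 to 60 N. Pads are 19 mm wide; open, the fingers measure 117 mm over their backs; the gripper's body (75 mm by 190 mm) begins 51 mm behind the grasp point.
Start: joints at [1.127, 0.333, 0.04, 1.465, -0.013, 1.343, -0.059], TCP at [0.22, -0.612, 0.223] pointing down, gripper open.
Joint ranges: [-2.58, 2.58], [-0.38, 2.09], [-1.3, 1.39], [0.25, 2.4], [-1.5, 4.64], [0.08, 2.09], [-2.65, 2.65]. Speed limits (rad/s): [2.22, 2.22, 2.79, 2.79, 3.14, 3.14, 3.14].

## Interface

Orientations are given as a rotation vector (axis times angle).
In Python, from cell import state, camera, calibration, sign_off gives the robot as it stands.
- The arm moves only by the shell command python3 -m creep 'ROWS' [FORCE]. ROWS is a JSON object of lists of equal length, an entry for each row: "dp": the shift along the tool's x, y, z in mm, a list of three; "roll": the turn about the tool's y in units of 8 degrees (1.0 is 8 degrees); "grip": the opening, from -1 (shut) to 1 (fully open), so that 0 is half open. In form: {"dp": [[tx, ty, tz], ...], "roll": [roll, ...], "grip": [grip, ...]}. A call has exactly 10 rows; each row shifts and turns the pose as measured when the row begins, along the tool's axes as they then stand; what a row does not reach is not made up. A row lasts 1/10 s, in which the tool goes at most 50 mm and 8.59 degrees, less where a joint would pass 70% of its speed; a pose out of reach is approached as far as the arm can. A call is refused whole if a number of a shift passes 50 or a number of a turn 1, either way. A call with a gripper value outside its range is refused whole. The fingers move at their own pace and stop on an object; FORCE is the grip in N (left out, the last holds). Time passes only in rows, so rows that do not move let the fingers close, or fill a call up. It gives the time, the measured TCP pose, the force and the opening at its end, in the units of the state.
- state(): the state, without advancing time (a new reading comes with each control period).
- camera(name): name is "scene" or "top" or "wrist"; returns (picture, depth): 400x640x3 uint8, red, green, blue; 400x640 float32, m along the optical axis (not along the pixel's ray), 0 where there is no reading.
- calibration(name): a dict with "fovy" (degrees; the focal length in pixels is half the picture's height over the tangent of half this angle, whatever the lens; pixels are square), "cx", "cy" (the principal point, pixels), "origin" and "attitude" of the camera in the world; the wrist camera has in their place "tool_from_camera" (4x4, takes a point from camera to tool coordinates, whose origin is the TCP and whose axes are the tool frame's). Camera axes: x right, y up, looking along -z (the intrinsics and any distortion apply to the point x, -y, -z); pixel columns grow to the right and rows downward; lengths in m; the calibration is good to about 2 mm. A picture is of the moment at which its call begins: read the wrist's pose just before it. calibration takes no time and is no camera call.
- sign_off(): hands the job in, once; it reports no verdict.
The state is a dict: "t": time; "joints": joint angles; "qd": joint speeds; "joint_efforts": joint torques, N m; "tcp_pos": TCP position; "tcp_rot": TCP orientation; "wrist_force": force on the tool from outside, world axes, zero at the start; "wrist_torque": the same for the moment, N m; "opening": opening from 0.0 (shut) to 1.0 (fully open).
Only numpy, scipy, OpenCV 4.12 (cv2) and the standard library are available. Lean on these libraries where they do the work, as an engineer would, in place of code of your own. Each camera call takes 0.05 s, during which the arm holds its last target.

## Task

On the shop counter, pick up the short flared tube with the hole in its side and slide it, flare down, all the way onto the upright stub of the vacuum floor head, then turn it until the stub's spring button pops out through the hole. Do not force it: press and turn with a moderate hand. Leave the tube standing there, let go, and leave the other goods on the counter where they are.

Things in the scene. Friction and masses are not known exactly. Their poses are not given: they have to be found in the camera images.
- tube_mid (a point): Centre of the loose aluminium tube, 65 mm above its foot. 130 mm long, 0.2 to 0.35 kg, standing, open at both ends. Barrel 39 mm outside, 33 mm inside. One hole, 13 mm wide, 15 mm high, through the wall on this point's +x side, centred 35 mm above the foot; z runs up the tube. Round, so it can be gripped at any yaw, best 20 to 40 mm below its top.
- tube_foot (a point): Centre of the tube's foot (lower end), axes as tube_mid: z up the tube, x towards the hole. The lowest 12 mm flare out to a rim 49 mm outside and 43 mm inside: a funnel that leads the tube onto the stub and wedges the button in.
- shoulder (a point): On the stub's axis, at the top of the flat grey collar where the tube's foot comes to rest, 45 mm above the counter. z up. Turns with the floor head, not with the stub: the stub swivels very stiffly (over 3 N m) in the head and its button faces anywhere within 0.6 rad (34 degrees) either side of this point's +x. That angle is not measured: find it by looking or by feel.
- stub_top (a point): Top centre of the upright steel stub, 60 mm above the collar. Stub 30.4 mm in diameter, its top 10 mm tapered to 22 mm. The spring button is a steel dome 10 mm wide in the stub's side, 6 mm proud, centred 35 mm above the collar. Axes as shoulder.
- button (a joint): Travel of the spring button in m: 0 fully out, about 0.0035 to 0.005 when held in by the tube's wall, 0.008 at its stop. 1 to 5 N hold it in; sliding the tube over it takes about 5 to 12 N downwards. With the tube on the collar and the hole within about 0.08 rad of the button it pops out into the hole (back near 0) and then blocks further turning and pulling off.
- head: The black plastic floor head of a vacuum cleaner, 90 x 190 mm (x, y) and 28 mm high, screwed to the counter; carries the collar, stub and button. Origin under its centre, on the stub's axis.
- pipe_mid (a point): Bystander: centre of a plain steel pipe, 30 mm in diameter, 125 mm tall, standing, without flare or hole.
- can: Bystander: spray can 52 mm in diameter, 120 mm tall, standing; origin at its foot.
- discs: Bystander: flat stack of grinding discs, 100 mm in diameter, 16 mm high; origin at its underside.
- screwdriver: Bystander: screwdriver lying on the counter.
- wrench: Bystander: wrench lying on the counter.
- socket: Bystander: steel socket, 34 mm in diameter, 50 mm tall, standing; origin at its foot.
There are look-alikes about, which are no part of the job. What is shaped like the head but yellow is not meant.

How it is judged:
On the way, in this order (a step that is already met when the one before it is completed fails the run):
1. the tube is picked up and held over the stub, its foot above the stub's top (z of tube_foot in the frame of shoulder above 0.055 m and horizontal distance between tube_foot and shoulder below 0.03 m).
2. the tube is around the stub and its wall has pushed the button in (z of tube_foot in the frame of shoulder below 0.032 m and horizontal distance between tube_foot and shoulder below 0.01 m and value of joint button above 0.002 m).
At the end, for the whole second after the job is handed in: The tube stands upright (within 0.08 rad) on the stub with its foot on the collar (within 4 mm in height, 5 mm sideways), and the spring button is out through the hole (within 1.5 mm of fully out) (z of tube_foot in the frame of shoulder below 0.004 m and horizontal distance between tube_foot and shoulder below 0.005 m and angle between tube_mid's own z axis and vertical below 0.08 rad and value of joint button below 0.0015 m); the robot touches nothing.
It fails at once if the tube is forced: more than 35 N between the tube and the floor head with its stub and button (contact force between tube and head above 35 N).
It fails at once if another thing on the counter is moved by more than 30 mm (distance of any of pipe_mid, can, discs, screwdriver, wrench, socket from where it was at the start of the episode above 0.03 m).
It also fails if it takes over 61 s, if anything falls off the work surface, if the arm or the gripper's body presses on something with over 40 N, if the wrist force passes 120 N, or if a joint passes its speed limit or range.

## Working session

There is one attempt and no reset: what is moved stays moved. The work goes in short steps, Python scripts to look and compute and a shell command to move; the robot and the scene stay as the last step left them, time stands still between calls to the robot, and variables do not carry over. Pictures are saved under pics/ and viewed, and the job is handed in when it is done.

```bash
ls; mkdir -p pics; python3 - <<'E'
from cell import state, camera, calibration
import cv2
print(state())
for n in("scene","top","wrist"):
    print(n,calibration(n))
    p,d=camera(n); cv2.imwrite(f"pics/{n}0.png",p[:,:,::-1])
    import numpy as np; np.save(f"pics/{n}0.npy",d)
E
```

```text
pics
{'t': 0.0, 'joints': array([ 1.1268066 ,  0.33389867,  0.0399019 ,  1.46628002, -0.0134036 ,
        1.3432638 , -0.05852341]), 'qd': array([-0.00104065,  0.00031877, -0.00069464,  0.0007995 ,  0.00036484,
        0.00042729, -0.00171546]), 'joint_efforts': array([ 2.81481116e-04, -6.56359577e+01,  1.33525752e+00, -4.03799379e+01,
       -5.97988022e-02,  4.46854904e-02,  1.54637492e-04]), 'tcp_pos': array([ 0.21950083, -0.61132711,  0.22166327]), 'tcp_rot': array([-1.35195328,  0.9526278 , -0.95038363]), 'wrist_force': array([-0.20673743, -0.03341671,  0.9117393 ]), 'wrist_torque': array([-0.02228198, -0.00883934, -0.07444101]), 'opening': 0.9956308119054719}
scene {'fovy': 51.65040073974638, 'cx': 322.8193238184964, 'cy': 195.49153234788758, 'origin': array([1.03924955, 0.49076763, 0.82579526]), 'attitude': array([0.4354386 , 0.86161797, 2.09592333])}
top {'fovy': 53.41266020247922, 'cx': 318.00592562717145, 'cy': 201.083050038398, 'origin': array([0.37548481, 0.05115285, 1.15344433]), 'attitude': array([ 0.0952047 , -0.07372013, -1.56789478])}
wrist {'fovy': 62.76810978441798, 'cx': 319.7028292184381, 'cy': 205.1511696614999, 'tool_from_camera': array([[ 9.99999845e-01, -2.05295417e-04,  5.17997858e-04,
         2.75652551e-04],
       [ 5.55334927e-04,  2.91282564e-01, -9.56636901e-01,
        -1.62946215e-01],
       [ 4.55094274e-05,  9.56637040e-01,  2.91282632e-01,
         8.02600115e-02],
       [ 0.00000000e+00,  0.00000000e+00,  0.00000000e+00,
         1.00000000e+00]])}
```

View pics/scene0.png

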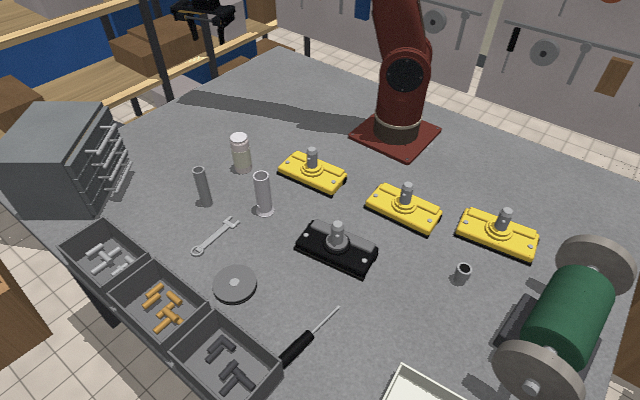

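View pics/top0.png

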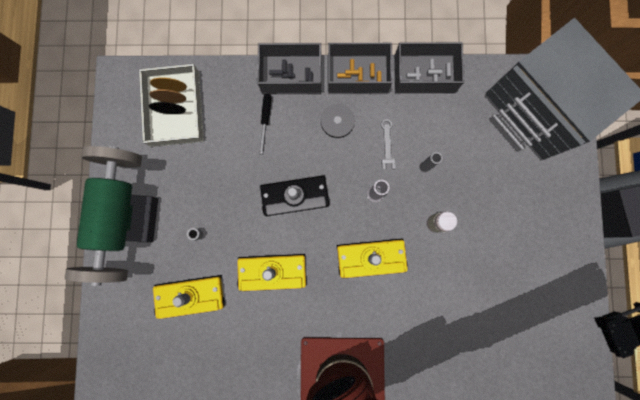

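View pics/wrist0.png

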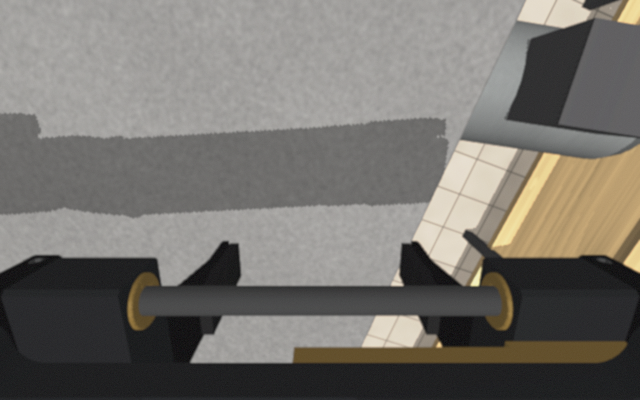

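The scene view shows:
- Flared tube at about (262,193), with its rim at (264,212).
- Plain pipe at (202,187), the main look-alike for the tube.
- Can at (240,152).
- Socket at (463,272).
- Black head with its stub at (337,236).
- Yellow heads at (312,165), (405,200) and (503,227).

In the top view the tube is at (380,188), the pipe at (432,161) and the black head's stub at (293,194).

Next I'll check close crops and take measurements.

```bash
cat > h.py <<'E'
import numpy as np, cv2
from scipy.spatial.transform import Rotation as R
from cell import state, camera, calibration
def K(c):
    f=200/np.tan(np.radians(c['fovy'])/2); return f,c['cx'],c['cy']
def cam(name,st=None):
    c=calibration(name)
    if name=='wrist':
        T=np.array(c['tool_from_camera']); Rt=R.from_rotvec(st['tcp_rot']).as_matrix()
        return K(c),Rt@T[:3,:3],Rt@T[:3,3]+st['tcp_pos']
    return K(c),R.from_rotvec(c['attitude']).as_matrix(),np.array(c['origin'])
def ray(cm,u,v):
    (f,cx,cy),Rc,o=cm
    return o,Rc@np.array([(u-cx)/f,-(v-cy)/f,-1.])
def atz(cm,u,v,z):
    o,d=ray(cm,u,v); return o+d*(z-o[2])/d[2]
def proj(cm,p):
    (f,cx,cy),Rc,o=cm; q=Rc.T@(np.asarray(p)-o); return np.array([cx+f*q[0]/-q[2],cy-f*q[1]/-q[2]])
def cloud(cm,d):
    (f,cx,cy),Rc,o=cm; v,u=np.mgrid[:d.shape[0],:d.shape[1]]
    P=np.stack([(u-cx)/f,-(v-cy)/f,-np.ones_like(d)],-1)*d[...,None]
    return P@Rc.T+o
def tri(a,b):
    (o1,d1),(o2,d2)=a,b; A=np.stack([d1,-d2],1); s=np.linalg.lstsq(A,o2-o1,rcond=None)[0]
    p,q=o1+s[0]*d1,o2+s[1]*d2; return (p+q)/2,np.linalg.norm(p-q)
E
python3 - <<'E'
from h import *
for n,boxes in (("scene",[(180,120,170,160),(290,200,100,90)]),("top",[(350,140,120,100),(250,165,90,60)])):
    p=cv2.imread(f"pics/{n}0.png"); 
    im=[cv2.resize(p[y:y+h,x:x+w],(390,290),interpolation=cv2.INTER_CUBIC) for x,y,w,h in boxes]
    cv2.imwrite(f"pics/crop_{n}.png",np.hstack(im))
    cm=cam(n); P=cloud(cm,np.load(f"pics/{n}0.npy"))
    np.save(f"pics/{n}P.npy",P)
P=np.load("pics/topP.npy"); 
Q=np.load("pics/sceneP.npy")
np.set_printoptions(precision=4,suppress=True)
print("table top",P[110,350],P[240,430],"scene",Q[300,400],Q[130,170])
def blob(P,c,r,z0,z1):
    m=(np.hypot(P[...,0]-c[0],P[...,1]-c[1])<r)&(P[...,2]>z0)&(P[...,2]<z1); return P[m]
for nm,(u,v) in dict(tube=(380,188),pipe=(432,161),can=(445,222),stub=(293,194),socket=(193,234),disc=(337,120)).items():
    a=P[v,u]; print(nm,a)
    for X,l in((P,'top'),(Q,'scene')):
        b=blob(X,a,0.06,0.02,.3)
        if len(b): print('  ',l,len(b),'zmax',np.percentile(b[:,2],98),'mean',b.mean(0))
E
```

```text
table top [ 0.7698 -0.0272  0.0121] [ 0.3876 -0.255   0.0016] scene [ 0.5365  0.3329 -0.0018] [ 0.4515 -0.6015 -0.0034]
tube [ 0.5349 -0.1103  0.0262]
   top 249 zmax 0.13300944133253365 mean [ 0.5212 -0.0993  0.089 ]
   scene 582 zmax 0.12878507791073818 mean [ 0.5309 -0.0905  0.0852]
pipe [ 0.5917 -0.2323  0.1282]
   top 237 zmax 0.12821393892881852 mean [ 0.5982 -0.2423  0.0893]
   scene 417 zmax 0.12364624848319375 mean [ 0.6081 -0.2359  0.0803]
can [ 0.4329 -0.2639  0.1186]
   top 479 zmax 0.12437867241419587 mean [ 0.4331 -0.2621  0.1014]
   scene 625 zmax 0.11974342725949863 mean [ 0.4479 -0.2565  0.0809]
stub [0.5075 0.1321 0.106 ]
   top 1168 zmax 0.10631107308639848 mean [0.5094 0.1317 0.0414]
   scene 1418 zmax 0.10293252259514434 mean [0.5216 0.1387 0.0414]
socket [0.4025 0.414  0.049 ]
   top 149 zmax 0.05444145303532071 mean [0.4023 0.4103 0.0471]
   scene 260 zmax 0.050978578069054634 mean [0.411  0.4161 0.0423]
disc [0.7375 0.0115 0.0183]
   top 58 zmax 0.022713295259966623 mean [0.7333 0.0092 0.0209]
```

```bash
python3 -m creep --help; ls pics
```

```text
crop_scene.png
crop_top.png
scene0.npy
scene0.png
sceneP.npy
top0.npy
top0.png
topP.npy
wrist0.npy
wrist0.pnginvalid input: not JSON, or not a number
```

View pics/crop_scene.png

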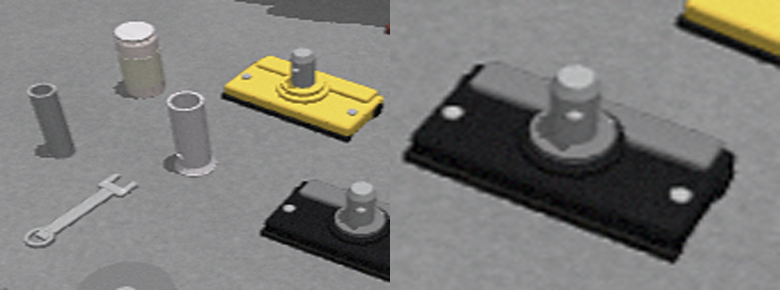

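View pics/crop_top.png

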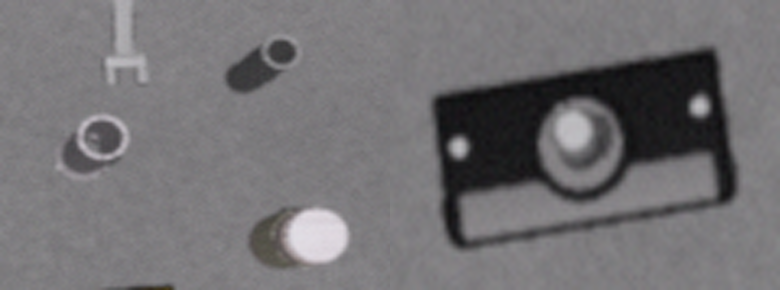

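```bash
python3 - <<'E'
from h import *
s=state(); np.set_printoptions(precision=4,suppress=True)
print(R.from_rotvec(s['tcp_rot']).as_matrix())
# tube rim circle fit from both clouds: top slab points
from scipy.optimize import least_squares
def circ(b,r):
    f=lambda c:np.hypot(b[:,0]-c[0],b[:,1]-c[1])-r
    o=least_squares(f,b[:,:2].mean(0),loss='soft_l1',f_scale=.001); return o.x, np.abs(o.fun).mean(),len(b)
for n in('top','scene'):
    P=np.load(f"pics/{n}P.npy")
    for nm,c,z0,z1,r in(('tube',(.52,-.10),.03,.12,.0195),('pipe',(.60,-.24),.02,.115,.015),('stub',(.507,.132),.055,.09,.0152),('collar',(.507,.132),.03,.045,.025)):
        m=(np.hypot(P[...,0]-c[0],P[...,1]-c[1])<.04)&(P[...,2]>z0)&(P[...,2]<z1)
        print(n,nm,circ(P[m],r))
    # head extents: low points z .01-.035
E
```

```text
[[ 0.338  -0.0005  0.9411]
 [-0.9411  0.0012  0.338 ]
 [-0.0013 -1.     -0.0001]]
top tube (array([ 0.5206, -0.0982]), np.float64(0.0013220879670383186), 159)
top pipe (array([ 0.6001, -0.2447]), np.float64(0.0011195801646570955), 169)
top stub (array([0.5136, 0.1345]), np.float64(0.00100159301879439), 23)
top collar (array([0.5055, 0.1321]), np.float64(0.007355679804933821), 366)
scene tube (array([ 0.5248, -0.0975]), np.float64(0.0011075665658380146), 437)
scene pipe (array([ 0.6037, -0.2431]), np.float64(0.0011407490661186719), 343)
scene stub (array([0.516 , 0.1362]), np.float64(0.0010189415164192461), 121)
scene collar (array([0.5124, 0.1369]), np.float64(0.0063306739540066916), 380)
```

The crops confirm the choice. The tube at scene (262,193) has a flared, bright rim at its foot; the pipe at (202,187) is plain and darker. The black head's stub has a bright spot facing the scene camera, which may be the button. I'll enlarge both to look for the hole and the button.

```bash
python3 - <<'E'
from h import *
p=cv2.imread("pics/scene0.png"); 
a=cv2.resize(p[165:225,240:290],(480,576),interpolation=cv2.INTER_CUBIC); b=cv2.resize(p[215:260,320:355],(300,386),interpolation=cv2.INTER_CUBIC)
o=np.zeros((576,790,3),np.uint8); o[:,:480]=a; o[:386,485:785]=b
cv2.imwrite("pics/z1.png",o)
E
```

```text
(no output)
```

View pics/z1.png

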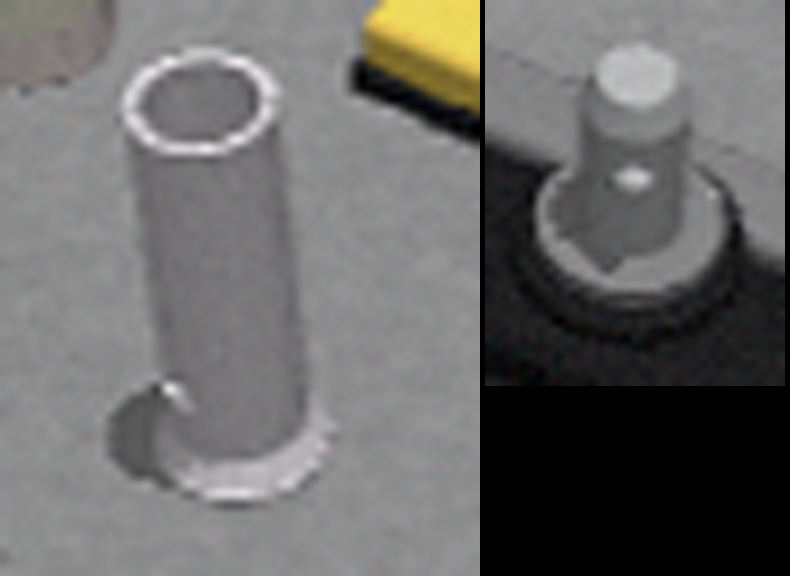

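The tube's hole shows as a bright lip at the tube's left edge, at about scene (257.7,206). The button's lit top is near the stub's midline, at about scene (337.2,235.8). I'll turn both into angles.

```bash
python3 - <<'E'
from h import *
cm=cam('scene'); np.set_printoptions(precision=1,suppress=True)
# axis from scene-fit
print('stubtop',proj(cm,[.516,.1362,.105]),'tubetop',proj(cm,[.5248,-.0975,.130]),'foot',proj(cm,[.5248,-.0975,.0]))
for a in range(-60,100,10):
    t=np.radians(a); c,s=np.cos(t),np.sin(t)
    print(a,'button',proj(cm,[.516+.019*c,.1362+.019*s,.082]),end=' ')
    print('hole',a-60, proj(cm,[.5248+.0195*np.cos(t-np.pi/3),-.0975+.0195*np.sin(t-np.pi/3),.035]))
tool=R.from_rotvec(state()['tcp_rot']).as_matrix(); print(np.array([.523,-.098,.0])-state()['tcp_pos'])
E
```

```text
stubtop [337.1 222.9] tubetop [260.  174.8] foot [264.7 210.2]
-60 button [328.7 228.5] hole -120 [261.5 196.4]
-50 button [328.6 229.6] hole -110 [260.3 196.8]
-40 button [328.8 230.7] hole -100 [259.2 197.3]
-30 button [329.3 231.7] hole -90 [258.2 198. ]
-20 button [329.9 232.7] hole -80 [257.4 198.8]
-10 button [330.8 233.5] hole -70 [256.8 199.6]
0 button [331.9 234.3] hole -60 [256.4 200.5]
10 button [333.1 234.9] hole -50 [256.2 201.4]
20 button [334.4 235.3] hole -40 [256.2 202.3]
30 button [335.8 235.6] hole -30 [256.4 203.2]
40 button [337.2 235.7] hole -20 [256.9 204. ]
50 button [338.6 235.5] hole -10 [257.5 204.8]
60 button [340.  235.2] hole 0 [258.4 205.4]
70 button [341.2 234.7] hole 10 [259.4 205.9]
80 button [342.3 234. ] hole 20 [260.5 206.3]
90 button [343.3 233.2] hole 30 [261.8 206.5]
[ 0.3  0.5 -0.2]
```

```bash
python3 -m creep '{"dp": [[-12,2,43],[-12,2,43],[-12,2,43],[-12,2,43],[-12,2,43],[-12,2,43],[-12,2,43],[-12,2,43],[-12,2,43],[-12,2,43]], "roll": [0,0,0,0,0,0,0,0,0,0], "grip": [1,1,1,1,1,1,1,1,1,1]}' 20
```

```text
t: 1.15
tcp_pos: [0.5885, -0.3518, 0.197]
tcp_rot: [-1.35, 0.97, -0.96]
wrist_force: [0.6, -0.6, 0.9]
opening: 1.002
```

```bash
cat >> h.py <<'E'
def yaw(s):
    M=R.from_rotvec(s['tcp_rot']).as_matrix(); return np.degrees(np.arctan2(M[1,2],M[0,2]))
def plan(target,yawt):
    """mean dp (tool axes now) and total roll units to target"""
    s=state(); M=R.from_rotvec(s['tcp_rot']).as_matrix(); d=np.array(target)-s['tcp_pos']
    dy=(yawt-yaw(s)+180)%360-180
    print('t',s['t'],'tcp',s['tcp_pos'].round(4),'yaw',round(yaw(s),2),'open',round(s['opening'],3),'F',s['wrist_force'].round(1),'dp_tool_mm',(M.T@d*1000).round(1),'roll units',round(-dy/8,2))
    # if translating with even roll: dp at mid yaw
    A=R.from_euler('z',np.radians(dy/2)).as_matrix()@M
    print('mid-yaw dp total',(A.T@d*1000).round(1))
E
python3 - <<'E'
from h import *
plan([.766,-.224,.18],80)
E
```

```text
t 1.15 tcp [ 0.5885 -0.3518  0.197 ] yaw 18.78 open 1.002 F [ 0.6 -0.6  0.9] dp_tool_mm [-63.8  15.8 209.3] roll units -7.65
mid-yaw dp total [ 51.6  15.5 212.6]
```

```bash
python3 -m creep '{"dp": [[5,2,22],[5,2,22],[5,2,22],[5,2,22],[5,2,22],[5,2,22],[5,2,22],[5,2,22],[5,1,22],[5,1,22]], "roll": [-0.8,-0.8,-0.8,-0.8,-0.8,-0.8,-0.8,-0.8,-0.8,-0.4], "grip": [1,1,1,1,1,1,1,1,1,1]}'
python3 - <<'E'
from h import *
plan([.766,-.224,.18],80)
s=state(); p,d=camera('wrist'); cv2.imwrite('pics/w1.png',p[:,:,::-1]); np.savez('pics/w1.npz',d=d,pos=s['tcp_pos'],rot=s['tcp_rot'])
print(proj(cam('wrist',s),[.523,-.098,.13]),proj(cam('wrist',s),[.523,-.098,.035]))
E
```

```text
t: 2.15
tcp_pos: [0.77, -0.2162, 0.1699]
tcp_rot: [-1.563, 0.118, -0.095]
wrist_force: [0.3, 0.3, 0.2]
opening: 0.999
t 2.15 tcp [ 0.77   -0.2162  0.1699] yaw 82.24 open 0.999 F [0.3 0.3 0.2] dp_tool_mm [ -3.1 -10.1  -8.2] roll units 0.28
mid-yaw dp total [ -2.9 -10.1  -8.3]
[-113.01834451   99.17583397] [ 25.27244672 101.63883416]
```

View pics/w1.png

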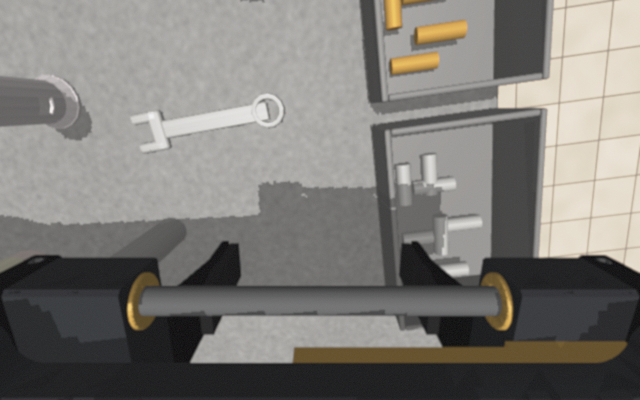

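The tube is at the left edge of the wrist image, with its foot at (60,103) and the hole near (45,105), facing the camera. I'll zoom in.

```bash
python3 - <<'E'
from h import *
p=cv2.imread('pics/w1.png'); cv2.imwrite('pics/w1z.png',cv2.resize(p[65:140,0:100],(800,600),interpolation=cv2.INTER_CUBIC))
E
```

```text
(no output)
```

View pics/w1z.png

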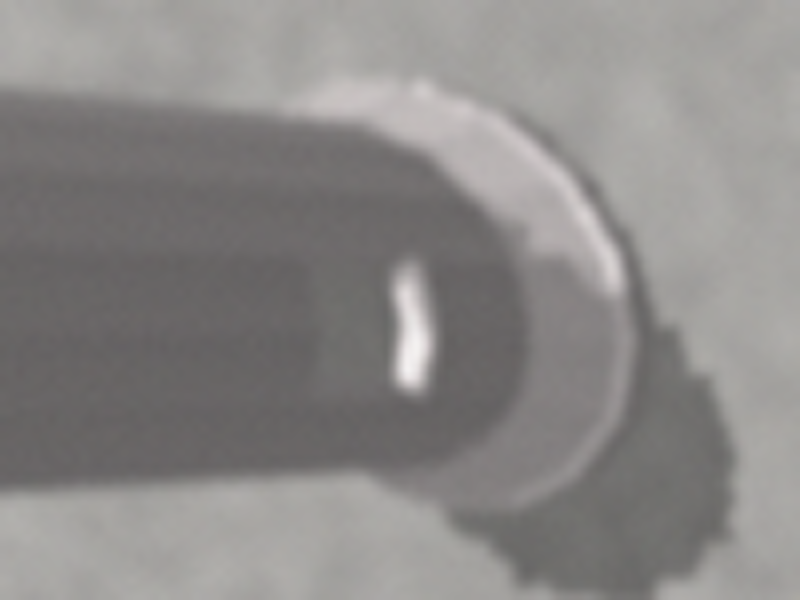

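```bash
cat > fit.py <<'E'
from h import *
from scipy.optimize import least_squares
def load(n):
    z=np.load(n); return cam('wrist',dict(tcp_pos=z['pos'],tcp_rot=z['rot'])),z['d']
E
python3 - <<'E'
from fit import *
cm,d=load('pics/w1.npz')
z=np.array([[635,340],[622,285],[570,185],[500,118],[415,78],[600,420],[550,485],[480,512]])
px=z/8-0.5+[0,65]
w=np.array([atz(cm,u,v,0.001)[:2] for u,v in px])
o=least_squares(lambda c:np.hypot(*(w-c).T)-.0245,[.52,-.1]); print('center',o.x,'res mm',o.fun*1000)
o2=least_squares(lambda c:np.hypot(*(w-c[:2]).T)-c[2],[.52,-.1,.0245]); print('free r',o2.x)
P=cloud(cm,d)
m=(np.hypot(P[...,0]-.523,P[...,1]+.098)<.04)&(P[...,2]>.025)&(P[...,2]<.12); b=P[m]
f=least_squares(lambda c:np.hypot(b[:,0]-c[0],b[:,1]-c[1])-.0195,[.52,-.1],loss='soft_l1',f_scale=.001); print('depth fit',f.x,len(b), 'ground z',P[200,250],P[60,250])
for c in(o.x,f.x):
  for lip in ((430,258),(430,395),(410,327)):
    u,v=lip[0]/8-.5,lip[1]/8-.5+65
    g=least_squares(lambda q:proj(cm,[c[0]+.0195*np.cos(q[0]),c[1]+.0195*np.sin(q[0]),q[1]])-[u,v],[-.2,.028]); print(lip,np.degrees(g.x[0]),g.x[1],g.fun.round(2))
E
```

```text
center [ 0.5203488  -0.09706859] res mm [ 0.72988284  0.01570293 -0.22527921  0.13701999  0.81755791 -1.10030687
  0.15560096  1.19664379]
free r [ 0.51920187 -0.09682644  0.0254342 ]
depth fit [ 0.52268473 -0.09811022] 2287 ground z [ 6.92442116e-01 -2.20853405e-01  1.70287109e-04] [ 7.19251641e-01 -8.66712548e-02  6.34522066e-04]
(430, 258) 3.623783100186394 0.02309105326186323 [-0. -0.]
(430, 395) -42.61419228491731 0.023616331554630467 [-0. -0.]
(410, 327) -18.625530189151032 0.028180173570764338 [0. 0.]
(430, 258) 5.528823986347268 0.025999164137401873 [-0. -0.]
(430, 395) -39.83364608848435 0.02730051033490185 [0. 0.]
(410, 327) -16.530625154694878 0.03136212176130393 [-0.  0.]
```

The hole is at about -17.5° world yaw and the tube's centre is at about (0.522,-0.098). Next I'll look at the stub the same way.

```bash
python3 - <<'E'
from h import *
plan([.724,.2,.19],128)
E
```

```text
t 2.2 tcp [ 0.7715 -0.2099  0.1694] yaw 82.65 open 1.002 F [-0.4  4.8 -1.8] dp_tool_mm [-99.8 -16.  400.6] roll units -5.67
mid-yaw dp total [ 62.3 -18.4 408. ]
```

```bash
python3 -m creep '{"dp": [[6,-2,42],[6,-2,42],[6,-2,42],[6,-2,42],[6,-2,42],[6,-2,42],[6,-2,42],[6,-2,42],[6,-2,42],[6,-2,38]], "roll": [-0.6,-0.6,-0.6,-0.6,-0.6,-0.6,-0.6,-0.6,-0.6,-0.3], "grip": [1,1,1,1,1,1,1,1,1,1]}'
python3 - <<'E'
from h import *
plan([.724,.2,.19],128)
s=state(); p,d=camera('wrist'); cv2.imwrite('pics/w2.png',p[:,:,::-1]); np.savez('pics/w2.npz',d=d,pos=s['tcp_pos'],rot=s['tcp_rot'])
u,v=proj(cam('wrist',s),[.511,.134,.08]); print(u,v)
u=int(max(u,50));v=int(max(v,40)); cv2.imwrite('pics/w2z.png',cv2.resize(p[v-38:v+37,u-50:u+50,::-1],(800,600),interpolation=cv2.INTER_CUBIC)); print(u-50,v-38)
E
```

```text
t: 3.2
tcp_pos: [0.7265, 0.2062, 0.1887]
tcp_rot: [-1.494, -0.515, 0.541]
wrist_force: [0.4, 1.3, -0.0]
opening: 1.001
t 3.2 tcp [0.7265 0.2062 0.1887] yaw 128.73 open 1.001 F [ 0.4  1.3 -0. ] dp_tool_mm [-5.9 -1.3 -3.3] roll units 0.09
mid-yaw dp total [-5.8 -1.3 -3.3]
56.96695418290079 109.64660207597588
6 71
```

View pics/w2.png

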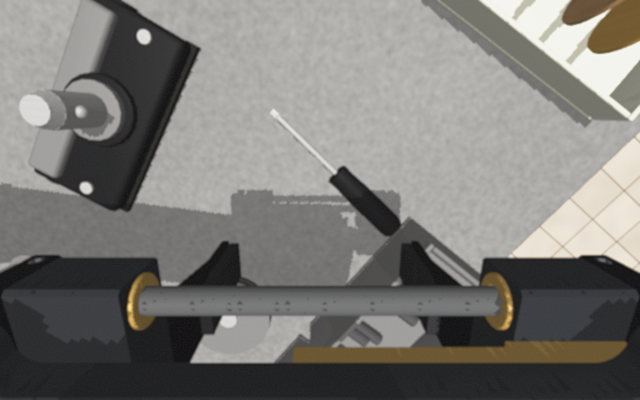

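View pics/w2z.png

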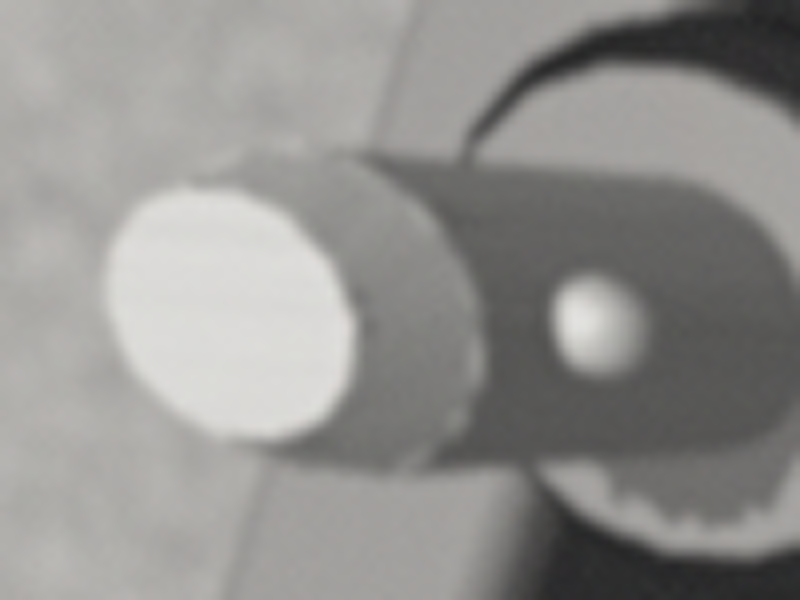

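The black head's stub is at the upper left of the wrist image. Its flat top is centred at zoom (231,313), and the button is a bright dome at zoom (598,327), almost on the stub's midline. I'll fit the stub's axis and the button's angle.

```bash
python3 - <<'E'
from fit import *
np.set_printoptions(precision=4,suppress=True)
cm,d=load('pics/w2.npz'); off=np.array([6,71])
P=cloud(cm,d)
c0=np.array([.511,.134])
m=(np.hypot(P[...,0]-c0[0],P[...,1]-c0[1])<.02)&(P[...,2]>.1); print('top face z',np.median(P[m][:,2]),'ground',P[150,230],P[60,300])
m2=(np.hypot(P[...,0]-c0[0],P[...,1]-c0[1])<.026)&(P[...,2]>.035)&(P[...,2]<.055); print('collar z',np.median(P[m2][:,2]),m2.sum())
# top face outline (r=11mm z=.105)
zz=np.array([[105,285],[160,205],[215,188],[290,220],[340,280],[357,340],[335,405],[265,440],[190,410],[130,350]])
px=zz/8-.5+off
w=np.array([atz(cm,u,v,.105)[:2] for u,v in px])
o=least_squares(lambda c:np.hypot(*(w-c[:2]).T)-c[2],[*c0,.011]); print('top circle',o.x,(o.fun*1000).round(2))
m=(np.hypot(P[...,0]-c0[0],P[...,1]-c0[1])<.022)&(P[...,2]>.052)&(P[...,2]<.093); b=P[m]
f=least_squares(lambda c:np.hypot(b[:,0]-c[0],b[:,1]-c[1])-.0152,c0,loss='soft_l1',f_scale=.001); print('depth',f.x,len(b))
# edge fit: silhouettes at zoom col 560 rows 165,459
for c in (o.x[:2],f.x):
    u,v=np.array([600,327])/8-.5+off
    g=least_squares(lambda q:proj(cm,[c[0]+.018*np.cos(q[0]),c[1]+.018*np.sin(q[0]),q[1]])-[u,v],[.6,.08]); print('button',np.degrees(g.x[0]),g.x[1],g.fun)
# head yaw by screws
s1=atz(cm,143.5,37,.028); s2=atz(cm,86,188,.028); e=s2-s1; print('head y-axis yaw-90', np.degrees(np.arctan2(e[1],e[0])),'mid',(s1+s2)/2)
E
```

```text
top face z 0.10548961207424616 ground [0.6265 0.1741 0.0012] [0.6305 0.291  0.001 ]
collar z 0.04601981637491584 1260
top circle [0.5137 0.1358 0.011 ] [ 0.63 -0.41  0.09 -0.06 -0.03  0.13  0.01  0.2  -0.49 -0.08]
depth [0.514  0.1358] 1185
button 35.313917951350604 0.08324831546566792 [-0.  0.]
button 36.094869633748594 0.08353239436499932 [-0. -0.]
head y-axis yaw-90 -81.01623553827986 mid [0.5245 0.1362 0.028 ]
```

```bash
python3 - <<'E'
from h import *
plan([.522,-.098,.18],70)
print(2*np.sin(np.radians(29.4))/np.radians(58.7))
E
```

```text
t 3.25 tcp [0.7223 0.2154 0.1898] yaw 129.31 open 0.999 F [-2.3  7.2  0.1] dp_tool_mm [-353.4   10.9 -115.7] roll units 7.41
mid-yaw dp total [-250.     6.5 -275.5]
0.9583207233143984
```

```bash
python3 -m creep '{"dp": [[-26,1,-29],[-26,1,-29],[-26,1,-29],[-26,1,-29],[-26,1,-29],[-26,1,-29],[-26,1,-29],[-26,1,-29],[-26,1,-29],[-16,0,-18]], "roll": [0.75,0.75,0.75,0.75,0.75,0.75,0.75,0.75,0.75,0.5], "grip": [1,1,1,1,1,1,1,1,1,1]}'
python3 - <<'E'
from h import *
plan([.522,-.098,.17],70)
E
```

```text
t: 4.25
tcp_pos: [0.5372, -0.0991, 0.1783]
tcp_rot: [-1.541, 0.312, -0.272]
wrist_force: [-0.9, -0.1, -0.2]
opening: 1.002
t 4.25 tcp [ 0.5372 -0.0991  0.1783] yaw 68.64 open 1.002 F [-0.9 -0.1 -0.2] dp_tool_mm [-14.4   8.7  -4.6] roll units -0.17
mid-yaw dp total [-14.4   8.7  -4.4]
```

```bash
python3 -m creep '{"dp": [[-7,2,-2],[-5,2,-2],[-2,2,0],[0,0,0],[0,0,0],[0,0,0],[0,0,0],[0,0,0],[0,0,0],[0,0,0]], "roll": [-0.15,0,0,0,0,0,0,0,0,0], "grip": [1,1,1,1,1,1,1,1,1,1]}'
python3 - <<'E'
from h import *
plan([.522,-.098,.17],70)
s=state(); p,d=camera('wrist'); cv2.imwrite('pics/w3.png',p[:,:,::-1]); np.savez('pics/w3.npz',d=d,pos=s['tcp_pos'],rot=s['tcp_rot'])
cm=cam('wrist',s); print(proj(cm,[.522,-.098,.13]))
P=cloud(cm,d)
m=(np.hypot(P[...,0]-.522,P[...,1]+.098)<.03)&(P[...,2]>.12)&(P[...,2]<.14); b=P[m]; print(len(b),b.mean(0) if len(b) else 0, b.min(0),b.max(0))
E
```

```text
t: 5.25
tcp_pos: [0.5229, -0.0958, 0.1724]
tcp_rot: [-1.542, 0.293, -0.254]
wrist_force: [0.3, -1.6, -0.5]
opening: 0.998
t 5.25 tcp [ 0.5229 -0.0958  0.1724] yaw 70.0 open 0.998 F [ 0.3 -1.6 -0.5] dp_tool_mm [-0.   2.4 -2.3] roll units -0.0
mid-yaw dp total [-0.   2.4 -2.3]
[321.02011076 233.90253624]
1288 [ 0.52255361 -0.09810731  0.12851379] [ 0.50300449 -0.11822696  0.12004081] [ 0.54234144 -0.07775866  0.13270679]
```

View pics/w3.png

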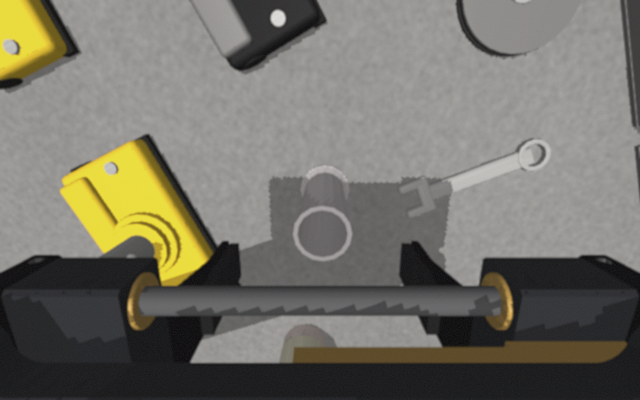

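The tube's ring is at (322,233), centred between the fingers and about 2 mm off in tool z. I'll correct that and descend.

```bash
python3 -m creep '{"dp": [[0,10,-2],[0,16,0],[0,16,0],[0,16,0],[0,16,0],[0,12,0],[0,6,0],[0,2,0],[0,0,0],[0,0,0]], "roll": [0,0,0,0,0,0,0,0,0,0], "grip": [1,1,1,1,1,1,1,1,1,1]}' 25
python3 - <<'E'
from h import *
plan([.5225,-.098,.078],70)
E
```

```text
t: 6.3
tcp_pos: [0.5191, -0.0978, 0.072]
tcp_rot: [-1.542, 0.294, -0.255]
wrist_force: [-0.2, -0.1, -0.3]
opening: 1.0
t 6.3 tcp [ 0.5191 -0.0978  0.072 ] yaw 69.92 open 1.0 F [-0.2 -0.1 -0.3] dp_tool_mm [ 3.1 -6.1  1. ] roll units -0.01
mid-yaw dp total [ 3.1 -6.1  1. ]
```

```bash
python3 -m creep '{"dp": [[3,-4,1],[0,-2,0],[0,0,0],[0,0,0],[0,0,0],[0,0,0],[0,0,0],[0,0,0],[0,0,0],[0,0,0]], "roll": [0,0,0,0,0,0,0,0,0,0], "grip": [1,1,1,-1,-1,-1,-1,-1,-1,-1]}' 25
python3 - <<'E'
from h import *
plan([.5225,-.098,.20],70)
E
```

```text
t: 7.3
tcp_pos: [0.524, -0.0982, 0.0804]
tcp_rot: [-1.543, 0.291, -0.258]
wrist_force: [1.2, -0.3, 1.1]
opening: 0.451
t 7.3 tcp [ 0.524  -0.0982  0.0804] yaw 69.92 open 0.451 F [ 1.2 -0.3  1.1] dp_tool_mm [  -4.2 -119.6    0.5] roll units -0.01
mid-yaw dp total [  -4.2 -119.6    0.5]
```

```bash
python3 -m creep '{"dp": [[0,-5,0],[0,-10,0],[0,-15,0],[0,-20,0],[0,-20,0],[0,-20,0],[0,-20,0],[0,-15,0],[0,-5,0],[0,0,0]], "roll": [0,0,0,0,0,0,0,0,0,0], "grip": [-1,-1,-1,-1,-1,-1,-1,-1,-1,-1]}'
python3 - <<'E'
from h import *
plan([.5138,.1358,.21],123)
E
```

```text
t: 8.3
tcp_pos: [0.525, -0.0996, 0.2193]
tcp_rot: [-1.543, 0.292, -0.256]
wrist_force: [-0.2, -0.3, -2.9]
opening: 0.447
t 8.3 tcp [ 0.525  -0.0996  0.2193] yaw 69.96 open 0.447 F [-0.2 -0.3 -2.9] dp_tool_mm [-90.9  12.9 217.3] roll units -6.63
mid-yaw dp total [ 15.7  10.4 235.1]
```

```bash
python3 -m creep '{"dp": [[1,0,20],[2,0,26],[2,0,26],[2,0,26],[2,0,26],[2,0,26],[2,0,26],[2,0,26],[1,0,24],[1,0,12]], "roll": [-0.6,-0.7,-0.7,-0.7,-0.7,-0.7,-0.7,-0.7,-0.7,-0.4], "grip": [-1,-1,-1,-1,-1,-1,-1,-1,-1,-1]}'
python3 - <<'E'
from h import *
plan([.5138,.1358,.21],123)
E
```

```text
t: 9.3
tcp_pos: [0.5206, 0.1357, 0.2134]
tcp_rot: [-1.495, -0.448, 0.494]
wrist_force: [-0.4, 0.4, -1.3]
opening: 0.443
t 9.3 tcp [0.5206 0.1357 0.2134] yaw 124.54 open 0.443 F [-0.4  0.4 -1.3] dp_tool_mm [-5.5  3.6  3.8] roll units 0.19
mid-yaw dp total [-5.5  3.6  3.8]
```

```bash
python3 -m creep '{"dp": [[-4,0,2],[-2,0,2],[0,0,0],[0,0,0],[0,0,0],[0,0,0],[0,0,0],[0,0,0],[0,0,0],[0,0,0]], "roll": [0.2,0,0,0,0,0,0,0,0,0], "grip": [-1,-1,-1,-1,-1,-1,-1,-1,-1,-1]}'
python3 - <<'E'
from fit import *
np.set_printoptions(precision=4,suppress=True)
plan([.5138,.1358,.21],123)
s=state(); p,d=camera('scene'); cv2.imwrite('pics/s4.png',p[:,:,::-1]); np.save('pics/s4.npy',d)
P=cloud(cam('scene'),d)
z0=s['tcp_pos'][2]-.0804
print('foot z exp',z0)
for a,bz in((z0+.015,z0+.06),):
    m=(np.hypot(P[...,0]-.515,P[...,1]-.136)<.03)&(P[...,2]>a)&(P[...,2]<bz); b=P[m]
    f=least_squares(lambda c:np.hypot(b[:,0]-c[0],b[:,1]-c[1])-.0195,[.514,.136],loss='soft_l1',f_scale=.001); print('scene tube',f.x,len(b))
p,d=camera('wrist'); cv2.imwrite('pics/w4.png',p[:,:,::-1]); np.savez('pics/w4.npz',d=d,pos=s['tcp_pos'],rot=s['tcp_rot'])
cm=cam('wrist',s); P=cloud(cm,d)
m=(np.hypot(P[...,0]-.515,P[...,1]-.136)<.03)&(P[...,2]>z0+.03)&(P[...,2]<z0+.09); b=P[m]; print(len(b))
im=cv2.imread('pics/s4.png')[130:280,260:420]; cv2.imwrite('pics/s4z.png',cv2.resize(im,(640,600),interpolation=cv2.INTER_CUBIC))
E
```

```text
t: 10.3
tcp_pos: [0.5125, 0.133, 0.2115]
tcp_rot: [-1.501, -0.416, 0.468]
wrist_force: [0.4, -0.6, -2.6]
opening: 0.447
t 10.3 tcp [0.5125 0.133  0.2115] yaw 122.41 open 0.447 F [ 0.4 -0.6 -2.6] dp_tool_mm [2.6 1.5 1.7] roll units -0.07
mid-yaw dp total [2.6 1.5 1.6]
foot z exp 0.13107034429956388
scene tube [0.513  0.1332] 223
2335
```

View pics/s4z.png

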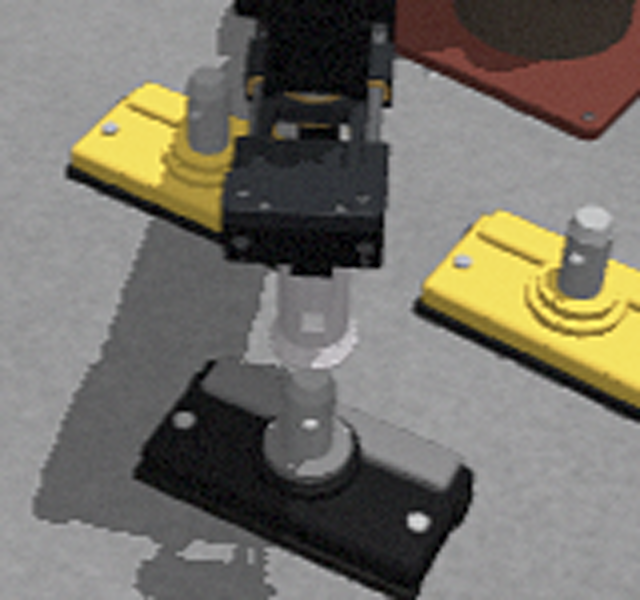

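View pics/w4.png

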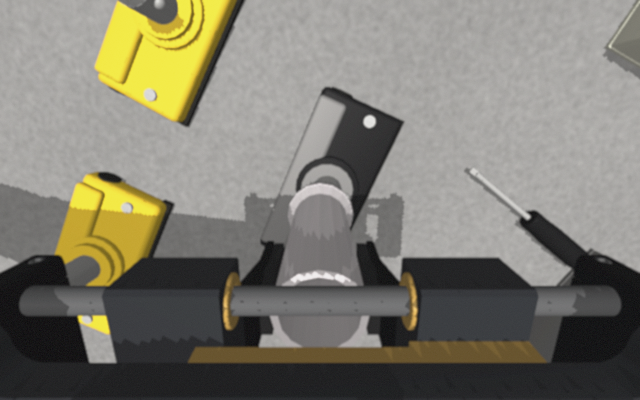

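In the scene view the tube hangs over the stub, and its hole (zoom 315,322) is almost straight above the button (312,425). The scene camera's difference and the wrist measurement agree on a TCP target of about (0.515,0.136). I'll correct towards that and go partway down.

```bash
python3 - <<'E'
from h import *
plan([.515,.136,.195],123)
E
```

```text
t 10.4 tcp [0.5125 0.133  0.2115] yaw 122.41 open 0.45 F [-0.2  0.9 -2.4] dp_tool_mm [ 4.1 16.4  0.7] roll units -0.07
mid-yaw dp total [ 4.1 16.4  0.6]
```

```bash
python3 -m creep '{"dp": [[2,5,0],[1,5,0.5],[0.5,3,0],[0,1,0],[0,0,0],[0,0,0],[0,0,0],[0,0,0],[0,0,0],[0,0,0]], "roll": [-0.05,0,0,0,0,0,0,0,0,0], "grip": [-1,-1,-1,-1,-1,-1,-1,-1,-1,-1]}'
python3 - <<'E'
from h import *
plan([.515,.136,.195],123)
E
```

```text
t: 11.4
tcp_pos: [0.5148, 0.1359, 0.1961]
tcp_rot: [-1.5, -0.423, 0.474]
wrist_force: [0.1, -0.3, -2.6]
opening: 0.45
t 11.4 tcp [0.5148 0.1359 0.1961] yaw 122.87 open 0.45 F [ 0.1 -0.3 -2.6] dp_tool_mm [ 0.3  1.1 -0.1] roll units -0.02
mid-yaw dp total [ 0.3  1.1 -0.1]
```

```bash
python3 - <<'E'
from fit import *
np.set_printoptions(precision=4,suppress=True)
p,d=camera('scene'); cv2.imwrite('pics/s5.png',p[:,:,::-1])
P=cloud(cam('scene'),d)
for z0,z1,r,c in((.13,.165,.0195,(.516,.136)),(.06,.09,.0152,(.516,.136))):
    m=(np.hypot(P[...,0]-.516,P[...,1]-.136)<.027)&(P[...,2]>z0)&(P[...,2]<z1); b=P[m]
    f=least_squares(lambda c:np.hypot(b[:,0]-c[0],b[:,1]-c[1])-r,c,loss='soft_l1',f_scale=.001); print(f.x,len(b))
cv2.imwrite('pics/s5z.png',cv2.resize(p[185:265,300:380,::-1],(600,600),interpolation=cv2.INTER_CUBIC))
E
```

```text
[0.5149 0.1362] 159
[0.516 0.136] 95
```

View pics/s5z.png

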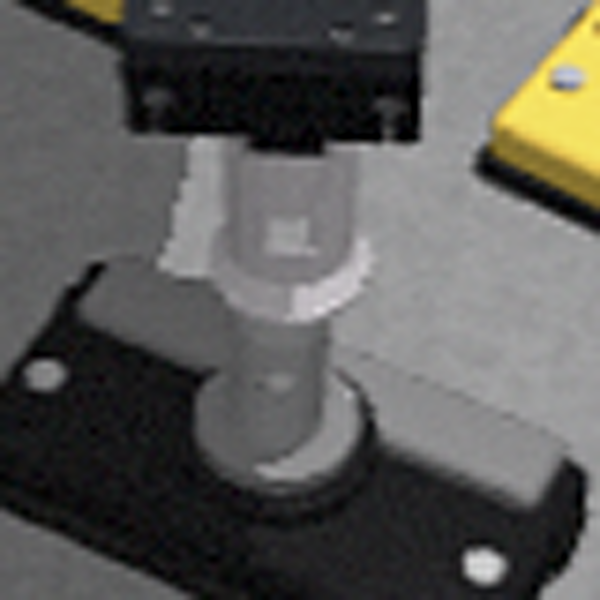

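```bash
python3 - <<'E'
from h import *
cm=cam('scene')
for z in(.06,.08,.105,.116,.13,.16): print(z,proj(cm,[.516,.136,z]).round(2),proj(cm,[.517,.136,z]).round(2),proj(cm,[.516,.137,z]).round(2))
p=cv2.imread('pics/s5.png').astype(int)
for v in (205,208,212,216,220,224,230,234,238): print(v,p[v,322:356].mean(1).astype(int))
E
```

```text
0.06 [336.34 235.32] [336.09 235.57] [336.67 235.52]
0.08 [336.62 229.9 ] [336.37 230.15] [336.96 230.1 ]
0.105 [336.98 222.9 ] [336.72 223.15] [337.33 223.1 ]
0.116 [337.15 219.73] [336.89 219.99] [337.5  219.94]
0.13 [337.36 215.63] [337.1  215.89] [337.71 215.83]
0.16 [337.83 206.54] [337.56 206.8 ] [338.19 206.75]
205 [ 98  99  94 136 153 150 151 131 116 112  96  96  78  67  72  67  49  38
  41  42  34  83 113 126 130 132 150 154 152 153 156 161 165 162]
208 [ 96  96  89 134 150 150 157 138 112 107 118 118 120 125 124 124 126 124
 126 130 125 121 125 132 122 132 145 153 153 155 159 154 152 151]
212 [ 94 143 158 156 148 151 153 138 115 107 118 118 120 121 125 123 124 126
 125 120 130 130 129 128 122 138 150 146 149 153 156 155 158 155]
216 [ 95 140 156 153 151 156 136 119 109 107 116 116 115 127 150 152 148 147
 152 121 123 131 127 124 117 153 164 159 156 151 150 151 150 151]
220 [155 149 151 151 159 149 128 132 134 122 120 117 119 123 122 123 123 123
 123 125 128 126 124 147 171 186 202 163 148 155 158 155 152 153]
224 [ 89  86  88  84  89  88  80  89 140 148 138 138 140 143 141 140 138 180
 191 191 196 191 187 193 194 155 142 150 147 153 156 157 154 144]
230 [ 89  92  91  92  94  91  93  92  87  87  87  95 109 111 110 110 112 111
 110 101  90  84 125 154 154 149 150 149 155 158 152 152 153 153]
234 [ 20   8  15  30  52  45  47  78  83  83  87  92  98  93 102 106 102 100
  95  92  87 117 115 107 135 145 142 140 141 143 136 138 148 151]
238 [ 23  24  13  18  82  92  92  94  85  84  91  95  94 101  97  92 101 101
  97  93  84 129 141 141 145 105  60 125 145 143 141 141 141 140]
```

The tube and stub agree to within about 1 mm in the scene camera. I'll nudge slightly and start gently down over the taper.

```bash
python3 -m creep '{"dp": [[0.6,2,-0.4],[0,2,0],[0,3,0],[0,3,0],[0,3,0],[0,3,0],[0,3,0],[0,3,0],[0,2,0],[0,0,0]], "roll": [0,0,0,0,0,0,0,0,0,0], "grip": [-1,-1,-1,-1,-1,-1,-1,-1,-1,-1]}'
python3 - <<'E'
from h import *
plan([.515,.136,.1254],123)
E
```

```text
t: 12.45
tcp_pos: [0.5143, 0.1361, 0.1694]
tcp_rot: [-1.5, -0.422, 0.474]
wrist_force: [-0.2, 0.5, -1.7]
opening: 0.452
t 12.45 tcp [0.5143 0.1361 0.1694] yaw 122.86 open 0.452 F [-0.2  0.5 -1.7] dp_tool_mm [ 1.6 43.9 -1.9] roll units -0.02
mid-yaw dp total [ 1.6 43.9 -1.9]
```

```bash
python3 -m creep '{"dp": [[0.3,2,-0.3],[0,2,0],[0,2,0],[0,2,0],[0,2,0],[0,2,0],[0,2,0],[0,1,0],[0,0,0],[0,0,0]], "roll": [0,0,0,0,0,0,0,0,0,0], "grip": [-1,-1,-1,-1,-1,-1,-1,-1,-1,-1]}'
python3 - <<'E'
from h import *
plan([.515,.136,.1254],123)
E
```

```text
t: 13.45
tcp_pos: [0.5161, 0.1367, 0.1547]
tcp_rot: [-1.5, -0.425, 0.471]
wrist_force: [1.9, 0.3, -1.2]
opening: 0.448
t 13.45 tcp [0.5161 0.1367 0.1547] yaw 122.85 open 0.448 F [ 1.9  0.3 -1.2] dp_tool_mm [-0.7 29.3 -0.9] roll units -0.02
mid-yaw dp total [-0.7 29.3 -0.9]
```

```bash
python3 -m creep '{"dp": [[-0.5,2,0],[0,2,0],[0,2,0],[0,2,0],[0,2,0],[0,2,0],[0,0,0],[0,0,0],[0,0,0],[0,0,0]], "roll": [0,0,0,0,0,0,0,0,0,0], "grip": [-1,-1,-1,-1,-1,-1,-1,-1,-1,-1]}'
python3 - <<'E'
from h import *
plan([.515,.136,.1254],123)
E
```

```text
t: 14.45
tcp_pos: [0.5162, 0.1365, 0.1423]
tcp_rot: [-1.501, -0.427, 0.469]
wrist_force: [0.7, -1.2, 0.2]
opening: 0.448
t 14.45 tcp [0.5162 0.1365 0.1423] yaw 122.84 open 0.448 F [ 0.7 -1.2  0.2] dp_tool_mm [-0.9 16.9 -0.3] roll units -0.02
mid-yaw dp total [-0.9 16.9 -0.3]
```

```bash
python3 -m creep '{"dp": [[0,2,0],[0,2,0],[0,2,0],[0,2,0],[0,2,0],[0,1,0],[0,1,0],[0,0,0],[0,0,0],[0,0,0]], "roll": [0,0,0,0,0,0,0,0,0,0], "grip": [-1,-1,-1,-1,-1,-1,-1,-1,-1,-1]}'
python3 - <<'E'
from h import *
plan([.515,.136,.1254],123)
E
```

```text
t: 15.45
tcp_pos: [0.5146, 0.1363, 0.128]
tcp_rot: [-1.501, -0.425, 0.471]
wrist_force: [1.6, 0.8, -1.6]
opening: 0.45
t 15.45 tcp [0.5146 0.1363 0.128 ] yaw 122.85 open 0.45 F [ 1.6  0.8 -1.6] dp_tool_mm [ 0.2  2.6 -0.6] roll units -0.02
mid-yaw dp total [ 0.2  2.6 -0.6]
```

```bash
python3 -m creep '{"dp": [[0,1,0],[0,1,0],[0,1,0],[0,1,0],[0,1,0],[0,1,0],[0,1,0],[0,1,0],[0,1,0],[0,1,0]], "roll": [0,0,0,0,0,0,0,0,0,0], "grip": [-1,-1,-1,-1,-1,-1,-1,-1,-1,-1]}'
python3 - <<'E'
from fit import *
plan([.515,.136,.1254],123)
p,d=camera('scene'); cv2.imwrite('pics/s6.png',p[:,:,::-1])
cv2.imwrite('pics/s6z.png',cv2.resize(p[185:265,300:380,::-1],(600,600),interpolation=cv2.INTER_CUBIC))
E
```

```text
t: 16.45
tcp_pos: [0.5145, 0.1365, 0.1254]
tcp_rot: [-1.505, -0.425, 0.47]
wrist_force: [-3.9, -2.2, 10.0]
opening: 0.452
t 16.45 tcp [0.5145 0.1365 0.1254] yaw 122.82 open 0.452 F [-3.9 -2.2 10. ] dp_tool_mm [ 0.1 -0.  -0.7] roll units -0.02
mid-yaw dp total [ 0.1 -0.  -0.7]
```

View pics/s6z.png

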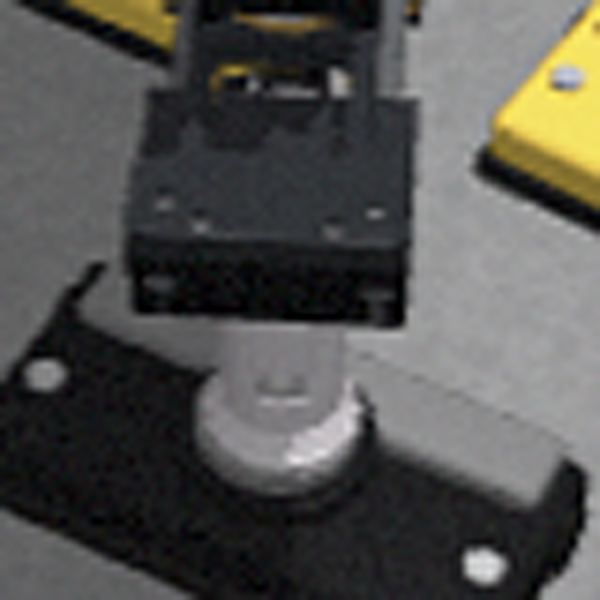

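The tube has seated: TCP z is 0.1254, as predicted, with about 12 N of press. The hole, at (282,390), looks dark with a lit lower lip, and it isn't clear whether the button is out. I'll feel for it with a small turn under light press.

```bash
python3 -m creep '{"dp": [[0,0,0],[0,0.4,0],[0,0.4,0],[0,0.4,0],[0,0.4,0],[0,0.4,0],[0,0.4,0],[0,0.4,0],[0,0.4,0],[0,0.4,0]], "roll": [0,-0.15,-0.15,-0.15,-0.15,-0.15,-0.15,-0.15,-0.15,-0.15], "grip": [-1,-1,-1,-1,-1,-1,-1,-1,-1,-1]}'
python3 - <<'E'
from fit import *
plan([.515,.136,.1254],123)
print(state()['wrist_torque'].round(3))
E
```

```text
t: 17.5
tcp_pos: [0.5153, 0.1348, 0.1254]
tcp_rot: [-1.466, -0.585, 0.626]
wrist_force: [-1.0, -0.5, 6.3]
opening: 0.451
t 17.5 tcp [0.5153 0.1348 0.1254] yaw 134.5 open 0.451 F [-1.  -0.5  6.3] dp_tool_mm [0.6 0.  1.1] roll units 1.44
mid-yaw dp total [0.5 0.  1.1]
[-0.367  0.054 -0.199]
```

```bash
python3 - <<'E'
from fit import *
p,d=camera('scene'); cv2.imwrite('pics/s7.png',p[:,:,::-1]); q=cv2.imread('pics/s6.png')
f=lambda a:cv2.resize(a[220:255,320:355],(390,390),interpolation=cv2.INTER_CUBIC)
cv2.imwrite('pics/s7z.png',np.hstack([f(q),f(p[:,:,::-1])]))
print(state()['wrist_torque'].round(3),state()['wrist_force'].round(1))
E
```

```text
[-0.443  0.123 -0.209] [-1.  -1.   5.5]
```

View pics/s7z.png

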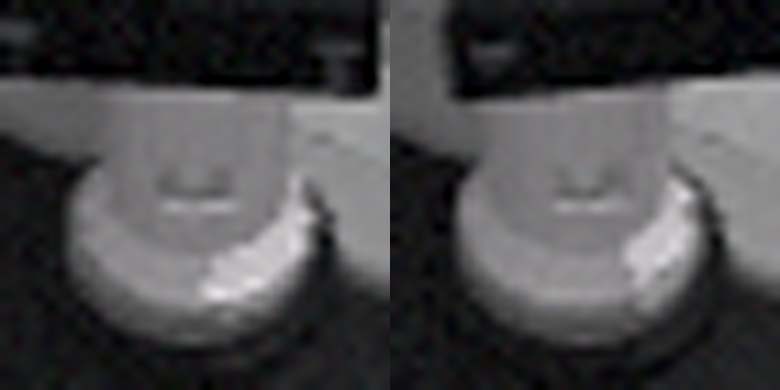

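The tool turned 11.7° but the hole's lip barely moved (zoom 199 to 202), and the torque rose to 0.2 N m. The button seems to be blocking the turn. I'll confirm by turning the other way.

```bash
python3 -m creep '{"dp": [[0,0,0],[0,0.3,0],[0,0.3,0],[0,0.3,0],[0,0.3,0],[0,0.3,0],[0,0.3,0],[0,0.3,0],[0,0.3,0],[0,0.3,0]], "roll": [0.15,0.2,0.2,0.2,0.2,0.2,0.2,0.2,0.2,0.2], "grip": [-1,-1,-1,-1,-1,-1,-1,-1,-1,-1]}'
python3 - <<'E'
from fit import *
plan([.515,.136,.1254],123)
print(state()['wrist_torque'].round(3))
p,d=camera('scene'); cv2.imwrite('pics/s8.png',p[:,:,::-1]); q=cv2.imread('pics/s7.png')
f=lambda a:cv2.resize(a[220:255,320:355],(390,390),interpolation=cv2.INTER_CUBIC)
cv2.imwrite('pics/s8z.png',np.hstack([f(q),f(p[:,:,::-1])]))
E
```

```text
t: 18.55
tcp_pos: [0.5159, 0.1368, 0.1253]
tcp_rot: [-1.522, -0.363, 0.403]
wrist_force: [-1.8, -0.9, 6.5]
opening: 0.449
t 18.55 tcp [0.5159 0.1368 0.1253] yaw 118.05 open 0.449 F [-1.8 -0.9  6.5] dp_tool_mm [-1.2 -0.  -0.3] roll units -0.62
mid-yaw dp total [-1.2 -0.  -0.2]
[-0.325  0.261  0.143]
```

View pics/s8z.png

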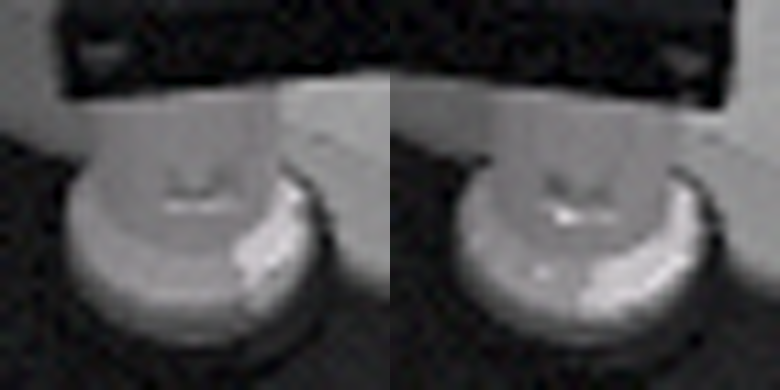

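The tube is blocked this way too (+0.14 N m), and the hole has shifted only about 8°, which matches its play around the button. I'll turn back to the middle, unload, and let go.

```bash
python3 -m creep '{"dp": [[0,0,0],[0,0,0],[0,0,0],[0,0,0],[0,0,0],[0,0,0],[0,0,0],[0,0,0],[0,0,0],[0,0,0]], "roll": [-0.15,-0.2,-0.2,0,0,0,0,0,0,0], "grip": [-1,-1,-1,-1,-1,1,1,1,1,1]}'
python3 - <<'E'
from fit import *
plan([.515,.136,.1254],123)
print(state()['wrist_torque'].round(3))
E
```

```text
t: 19.6
tcp_pos: [0.5151, 0.137, 0.1241]
tcp_rot: [-1.509, -0.422, 0.464]
wrist_force: [0.1, -0.7, 0.6]
opening: 0.815
t 19.6 tcp [0.5151 0.137  0.1241] yaw 122.47 open 0.815 F [ 0.1 -0.7  0.6] dp_tool_mm [-0.6 -1.3 -0.8] roll units -0.07
mid-yaw dp total [-0.6 -1.3 -0.8]
[ 0.008 -0.141 -0.034]
```

```bash
python3 -m creep '{"dp": [[0,0,0],[0,0,0],[0,-5,0],[0,-12,0],[0,-18,0],[0,-20,0],[0,-20,0],[0,-20,0],[0,-15,0],[0,-5,0]], "roll": [0,0,0,0,0,0,0,0,0,0], "grip": [1,1,1,1,1,1,1,1,1,1]}'
python3 -m creep '{"dp": [[15,0,0],[25,0,0],[30,0,0],[30,0,0],[30,0,0],[30,0,0],[25,0,0],[15,0,0],[5,0,0],[0,0,0]], "roll": [0,0,0,0,0,0,0,0,0,0], "grip": [1,1,1,1,1,1,1,1,1,1]}'
python3 - <<'E'
from fit import *
np.set_printoptions(precision=4,suppress=True)
plan([.515,.136,.1254],123)
s=state(); p,d=camera('wrist'); cv2.imwrite('pics/w9.png',p[:,:,::-1]); np.savez('pics/w9.npz',d=d,pos=s['tcp_pos'],rot=s['tcp_rot'])
cm=cam('wrist',s); u,v=proj(cm,[.5138,.1358,.08]); print(u,v)
P=cloud(cm,d); m=(np.hypot(P[...,0]-.514,P[...,1]-.136)<.035)
b=P[m&(P[...,2]>.165)&(P[...,2]<.19)]; print('top z',np.percentile(b[:,2],[50,95]),len(b))
for z0,z1 in((.065,.1),(.1,.135),(.135,.17)):
    b=P[m&(P[...,2]>z0)&(P[...,2]<z1)]
    f=least_squares(lambda c:np.hypot(b[:,0]-c[0],b[:,1]-c[1])-.0195,[.514,.136],loss='soft_l1',f_scale=.001); print(z0,f.x,len(b))
p2,d2=camera('scene'); cv2.imwrite('pics/s9.png',p2[:,:,::-1])
u=int(np.clip(u,50,590)); v=int(np.clip(v,40,360))
cv2.imwrite('pics/w9z.png',cv2.resize(p[v-38:v+37,u-50:u+50,::-1],(800,600),interpolation=cv2.INTER_CUBIC))
E
```

```text
t: 20.6
tcp_pos: [0.5185, 0.1367, 0.2491]
tcp_rot: [-1.508, -0.425, 0.463]
wrist_force: [0.0, -0.5, -0.1]
opening: 0.997
t: 21.6
tcp_pos: [0.6977, 0.249, 0.2464]
tcp_rot: [-1.512, -0.422, 0.46]
wrist_force: [-0.4, 0.2, 0.1]
opening: 0.997
t 21.6 tcp [0.6977 0.249  0.2464] yaw 122.32 open 0.997 F [-0.4  0.2  0.1] dp_tool_mm [-212.4  125.1   -0.2] roll units -0.09
mid-yaw dp total [-212.4  125.2    1.1]
116.19462808954361 186.08506799757907
top z [0.1732 0.1765] 1681
0.065 [0.5142 0.1359] 769
0.1 [0.5144 0.136 ] 1062
0.135 [0.5152 0.1369] 2558
```

View pics/w9z.png

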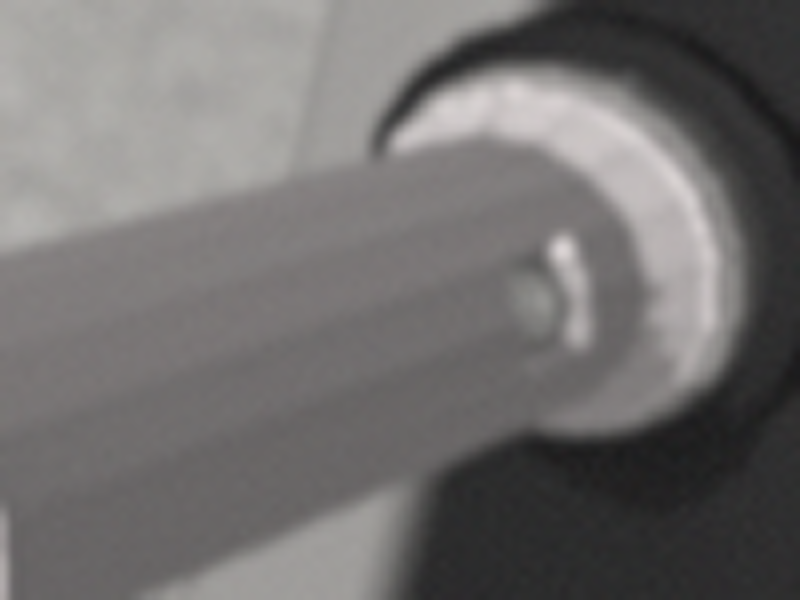

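View pics/s9.png

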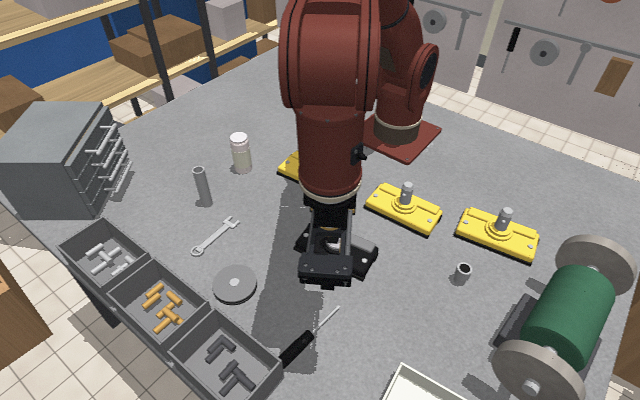

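The close-up shows the button's dome standing in the hole at zoom (535,298), with the flare resting on the collar. The tube's top is at 0.173–0.1765 m, against 0.175 expected, and it stands upright. In the scene view the other goods are where they were and the gripper is clear of the tube. Handing in.

```bash
python3 -c "
from cell import sign_off,state
print(sign_off()); print(state()['t'])"
```

```text
the job is handed in; nothing more can be done
None
the job is handed in; nothing more can be done
```

The tube is standing on the black head's stub, with its foot on the collar and the spring button out through its hole. I gripped it at about 25 N, turned it roughly 53° to line up the hole, and slid it down with about 12 N of press. I handed in shortly after 21.6 s on the robot's clock; no verdict was reported.

What the last checks showed:
- **Button:** the tube was blocked when turned either way (about 0.2 and 0.14 N m at the wrist). After letting go, the close-up shows the button's dome in the hole. I couldn't read the button's travel directly.
- **Seating:** the tube's top measured 0.173–0.1765 m, against 0.175 expected. Its axis was within about 1 mm of the stub, leaning about 0.015 rad.
- **Other goods:** by eye they had not moved in the last scene picture. The arm is clear of everything.
- **Disagreements:** the cameras differed by 2 to 4 mm on positions, so I compared tube and stub within the same camera. The button looked undecided in the first picture after seating, so I settled it by the turning test and the close-up.

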